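# Snap the retaining clip onto the grooved axle with the fork tool

## Robot

A 6-joint arm with a two-finger parallel gripper is mounted at the origin on the work surface; the furniture and walls round the work are solid. World frame = base frame: x ahead of the robot, y to its left, z up, the work surface at z = 0. Lengths are in m, angles in rad, forces in N, time in s.
With the tool pointing down it reaches from about 0.3 to 0.875 m from the base axis. Payload 6.4 kg.
Tool frame: the origin (TCP) lies between the finger pads; the fingertips stand 8 mm ahead of it and the grasp point (between the pads) lies 11 mm behind it; x points along the fingers, y is the direction in which the jaws open and shut, and the axes are right-handed (so a half turn about x gives the same grasp; the last joint's range is limited). The gripper opens to 88 mm and grips with 3 to 60 N. Pads are 18 mm wide; open, the fingers measure 123 mm over their backs; the gripper's body (75 mm by 187 mm) begins 45 mm behind the grasp point.
Start: joints at [-1.402, 0.181, 1.607, -0, 1.354, -0.206], TCP at [0.211, -0.535, 0.247] pointing down, gripper open.
Joint ranges: [-2.99, 2.99], [-0.89, 2.07], [0.3, 2.58], [-1.14, 4.28], [0, 2.63], [-3.12, 3.12]. Speed limits (rad/s): [2.57, 2.57, 3.01, 3.14, 3.14, 3.14].

## Interface

Orientations are given as a 3x3 rotation matrix whose columns are the frame's x, y, z axes.
In Python, from plant import env gives the robot as it stands.
- The arm moves only by the tool arm_command, never from a script. Its argument "motion" is a list of rows, each a list of 3 entries, a list of its own where there are three numbers: the shift along the tool's x, y, z as a fraction of full scale, then the turn about the tool's x as a fraction of full scale, then the opening, from 0 (shut) to 1 (fully open). A call has exactly 8 rows; each row is the pose to reach, as a shift and turn from the pose commanded when the call began, along the tool's axes at that moment; what a row does not reach only later rows make up. Full scale, the value 1, is 150 mm for a shift and 90 degrees for a turn. A row lasts 1/10 s, in which the tool goes at most 50 mm and 8.59 degrees, less where a joint would pass 70% of its speed; a pose out of reach is approached as far as the arm can. A call with a number of a shift or a turn outside -1 to 1 is refused whole. A call with a gripper value outside its range is refused whole. The fingers move at their own pace and stop on an object; the grip force is fixed at half the most. Time passes only in rows, so rows that repeat a pose let the fingers close, or fill a call up. It gives the time, the measured TCP pose, the force and the opening at its end, in the units of the state.
- env.observe(): the state, without advancing time (a new reading comes with each control period).
- env.capture(name): name is "scene" or "top"; returns a dict with "frame" (420x560x3 uint8, red, green, blue), "fx", "fy", "cx", "cy" (pixels), "k1" (the pictures are not rectified: a ray, as slopes to the right and down, at radius r is drawn at 1 + k1 r^2 times it, then the intrinsics apply), "xyz" and "rotation" of the camera in the world. Camera axes: x right, y down, z forward; pixel columns grow to the right and rows downward; lengths in m; the calibration is good to about 2 mm. A picture is of the moment at which its call begins. There is no depth.
- env.finish_job(): hands the job in, once; it reports no verdict.
The state is a dict: "time_s": time; "qpos": joint angles; "qd": joint speeds; "tau": joint torques, N m; "tcp_pos": TCP position; "tcp_rot": TCP orientation; "ft_force": force on the tool from outside, world axes, zero at the start; "torque": the same for the moment, N m; "finger_gap": finger opening in m.
Only numpy, scipy, OpenCV 4.12 (cv2) and the standard library are available. Lean on these libraries where they do the work, as an engineer would, in place of code of your own. Each camera call takes 0.05 s, during which the arm holds its last target. There are 200 camera calls.

## Task

Take the fork tool by its wooden handle and with it push the split clip sideways into the groove of the stub axle on the steel stand until it snaps on, then press it fully home with a short firm push of about 20 newtons that you hold for half a second. Never press the clip harder than 25 newtons and never touch it with the gripper or arm. Finally stand the fork tool upright on the open bench again and let go.

Things in the scene. Friction and masses are not known exactly. Their poses are not given: they have to be found in the camera images.
- stand: Fixed steel stand: dark foot under a bright plate 124 x 88 mm (x -92 to +32, y -44 to +44 mm), flat top 45 mm above the bench, a grooved stub axle upright on it. Origin: at bench height below the nominal axle axis, z up. +x is the direction in which the clip is pushed on. Right of it stands a drawer cabinet 0.21 m tall (world x over 0.40, y -0.16 to 0.145 m): carry the tool round its front.
- axle_nominal (a point): Nominal foot of the axle, on the plate's top. Neck (groove) 16 mm in diameter, 10 mm high, directly on the plate; over it a head 24 mm in diameter, to 24.5 mm above the plate. The axle is clamped in a slot: its true axis is anywhere from 6 mm before to 6 mm beyond this point along the stand's x (y = 0), not measured: feel where the clip comes home.
- clip: Loose split clip of dark steel, flat on the plate before the axle, 7 mm thick with a 15 mm high lug on its tail, 56 long, 41 wide. Origin: bore centre, underside; +x to its open mouth (flared to about 28 mm), z up. Sprung jaws spread round the neck under 4 to 9 N and snap shut over the last 8 mm; then the bridge meets the neck, origin within 1 mm of the axle's axis, and force rises steeply.
- clip_tail (a point): Middle of the flat end face of the raised lug on the clip's tail, 36 mm behind the clip's origin, 7.5 mm above its underside. The lug is 20 mm wide, 10 mm long (along the clip's x) and stands 15 mm above the plate: push here, with the blade about 5 mm clear of the plate so that it does not drag.
- fork: Loose fork tool, about 0.25 kg, upright on its flat underside. Origin: underside, below the middle of the handle; z up along the handle, +x to the prongs. Square wooden handle 22 x 22 mm, 10 to 83 mm above the underside, over a steel foot 40 x 40 x 10 mm. From the foot a flat blade 8 mm thick, 40 mm wide runs forward, its underside level with the foot's.
- fork_pocket (a point): Middle of the pushing face between the fork's prongs, 45 mm before the handle's axis, 4 mm above the underside. The pocket is 24 mm wide (2 mm to spare each side of the clip's lug) and 15 mm deep, prong tips flared.
- fork_grip (a point): Middle of the handle, 45 mm above the fork's underside: grip about here.
Things that resemble listed ones, but are neither listed nor needed, are in the scene too. What is shaped like the fork but red is not meant.

How it is judged:
By the outcome, as a careful person would: the job done as asked, in the order asked, and still so for the second after the job is handed in, with the robot touching nothing.
It also fails if it takes over 72 s, if anything falls off the work surface, if the arm or the gripper's body presses on something with over 40 N, if the wrist force passes 120 N, or if a joint passes its speed limit or range.

## Working session

There is one attempt and no reset: what is moved stays moved. The work goes in short steps, Python scripts to look and compute and a tool call to move; the robot and the scene stay as the last step left them, time stands still between calls to the robot, and variables do not carry over. Pictures are saved under pics/ and viewed, about 8 in all and at most 12, crops included, and the job is handed in when it is done.

Besides the shell and the picture viewer there is one more tool, called after "Request:" in YAML: its name, and indented under it one key for each argument. arm_command: Moves the arm, as the interface text tells. Shift numbers are shares of 150 mm and turn numbers shares of 90 degrees, none past 1 either way. Its arguments: {"type":"object","properties":{"motion":{"type":"array","items":{"type":"array"}}},"required":["motion"]}

```bash
mkdir -p pics; ls
cat > h.py <<'E'
import numpy as np, cv2, pickle
from plant import env
def cap(n,f):
    c=env.capture(n); cv2.imwrite(f'pics/{f}.png',c['frame'][:,:,::-1]); pickle.dump(c,open(f'pics/{f}.pkl','wb')); return c
def load(f): return pickle.load(open(f'pics/{f}.pkl','rb'))
def KD(c): return np.array([[c['fx'],0,c['cx']],[0,c['fy'],c['cy']],[0,0,1.]]),np.array([c['k1'],0,0,0,0.])
def px2w(c,u,v,z):
    K,D=KD(c); p=cv2.undistortPointsIter(np.array([[[u,v]]],float),K,D,None,None,(3,50,1e-9))[0,0]
    d=np.array(c['rotation'])@[p[0],p[1],1]; o=np.array(c['xyz']); return o+d*(z-o[2])/d[2]
def w2px(c,P):
    K,D=KD(c); R=np.array(c['rotation']).T; return cv2.projectPoints(np.atleast_2d(np.array(P,float)),cv2.Rodrigues(R)[0],-R@np.array(c['xyz']),K,D)[0][:,0]
def crop(f,u0,v0,u1,v1,k,out):
    im=cv2.imread(f'pics/{f}.png')[v0:v1,u0:u1]; cv2.imwrite(f'pics/{out}.png',cv2.resize(im,None,fx=k,fy=k,interpolation=cv2.INTER_CUBIC))
E
python3 - <<'E'
from h import *
a=cap('scene','s0');b=cap('top','t0')
for c in (a,b): print(c['xyz'],np.round(c['rotation'],3),c['fx'],c['k1'])
s=env.observe();print(s['tcp_pos'],np.round(s['tcp_rot'],3),s['ft_force'],s['finger_gap'])
cv2.imwrite('pics/t0s0.png',np.vstack([a['frame'],b['frame']])[:,:,::-1])
E
```

```text
pics
[-0.33479405  0.46980277  0.64869997] [[-0.54  -0.452  0.71 ]
 [-0.841  0.311 -0.442]
 [-0.021 -0.836 -0.548]] 463.3544885033666 0.015512589117179548
[ 0.31094647 -0.00139053  1.13809972] [[ 0.002 -0.996  0.086]
 [-1.    -0.003 -0.006]
 [ 0.006 -0.086 -0.996]] 417.5365184755911 -0.03636249747253905
[ 0.21042883 -0.534644    0.24591929] [[-0.     0.366 -0.931]
 [ 0.001 -0.931 -0.366]
 [-1.    -0.001 -0.   ]] [-0.44120327  1.28233716  0.37479306] 0.08831928536072749
```

View pics/s0.png

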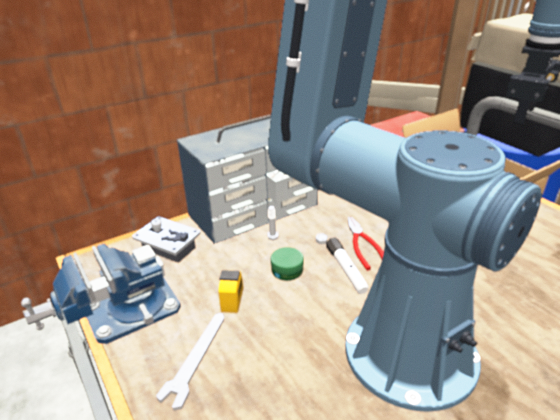

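View pics/t0.png

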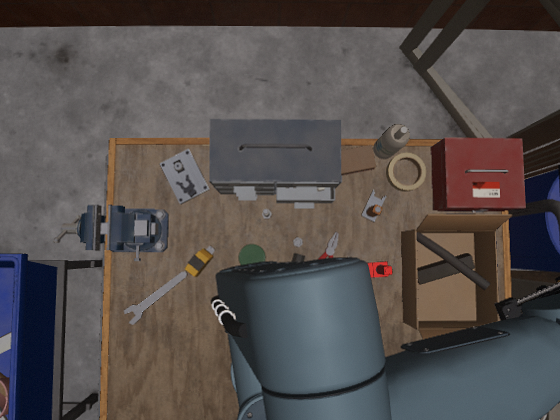

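The scene view shows the stand with clip at (166,237), beyond the vise. The top view shows the stand at (184,175) and fork-like things at (374,207) (steel with wooden handle) and (380,270) (red decoy). I'll check them in a crop.

Run:
```python
from h import *
a=cv2.imread('pics/t0.png');s=cv2.imread('pics/s0.png')
R=lambda i,k:cv2.resize(i,None,fx=k,fy=k,interpolation=cv2.INTER_CUBIC)
p=R(a[140:210,150:220],5.7)[:399,:399]; q=R(a[180:290,340:410],3.63)[:399,:254]
q2=R(s[210:270,125:205],5)[:300,:400]
c=np.zeros((600,800,3),np.uint8); c[:p.shape[0],:p.shape[1]]=p; c[:q.shape[0],400:400+q.shape[1]]=q
cv2.imwrite('pics/c1.png',c[:400]); cv2.imwrite('pics/c2.png',q2)
t=load('t0')
for u,v,z in ((374,207,.083),(184,175,.045),(380,270,.05)): print(px2w(t,u,v,z))
```

```text
[ 0.42582571 -0.25801622  0.083     ]
[0.51396025 0.23584399 0.045     ]
[ 0.26486436 -0.27885883  0.05      ]
```

View pics/c1.png

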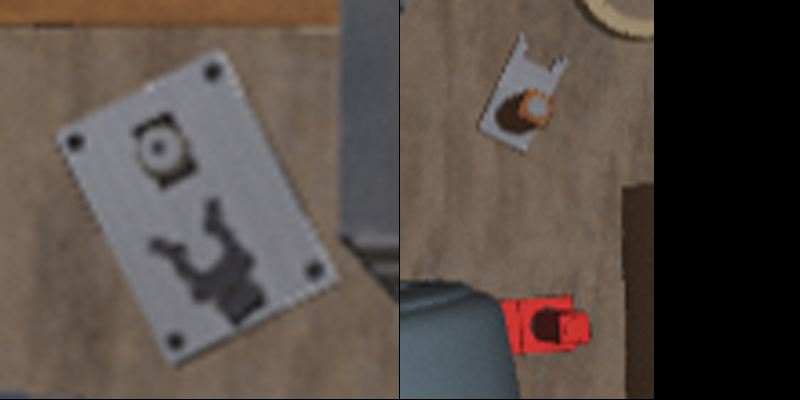

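Fork candidates: steel/wood one at (374,207) and red one at (380,270). I choose the wooden one, because the red one is excluded by the description. Next I fit the stand, clip and fork poses and check with an overlay.

```bash
cat > fit.py <<'E'
from h import *
from scipy.optimize import least_squares
def T(p,P): # p=(x,y,yaw)
    P=np.atleast_2d(np.array(P,float)); c,s=np.cos(p[2]),np.sin(p[2])
    return np.c_[p[0]+c*P[:,0]-s*P[:,1],p[1]+s*P[:,0]+c*P[:,1],P[:,2]]
def fit(c,model,px,p0):
    r=least_squares(lambda p:(w2px(c,T(p,model))-px).ravel(),p0); return r.x,np.abs(r.fun).max()
E
python3 - <<'E'
from fit import *
t=load('t0')
cl=lambda x,y:(150+(x+.5)/5.7-.5,140+(y+.5)/5.7-.5)
cr=lambda x,y:(340+(x+.5)/3.63-.5,180+(y+.5)/3.63-.5)
st,e=fit(t,[[.032,.044,.045],[.032,-.044,.045],[-.092,-.044,.045],[-.092,.044,.045]],np.array([cl(57,132),cl(222,52),cl(338,282),cl(172,366)]),[.51,.23,.45]);print('stand',st,np.degrees(st[2]),e)
fk,e=fit(t,[[-.02,.02,.009],[-.02,-.02,.009],[.06,.02,.008],[.06,-.02,.008]],np.array([cr(80,128),cr(125,152),cr(121,35),cr(165,60)]),[.42,-.26,-.4]);print('fork',fk,np.degrees(fk[2]),e)
tip=(px2w(t,*cl(155,243),.052)+px2w(t,*cl(212,205),.052))/2; lug=px2w(t,*cl(242,302),.06)
d=tip-lug; yaw=np.arctan2(d[1],d[0]); o=lug[:2]+.031*np.array([np.cos(yaw),np.sin(yaw)])
cp=np.r_[o,yaw]; print('clip',cp,np.degrees(yaw),np.linalg.norm(d[:2]))
ax=px2w(t,*cl(160,146),.0695);ci,si=np.cos(st[2]),np.sin(st[2])
inv=lambda w:(np.array([[ci,si],[-si,ci]])@(w[:2]-st[:2])*1000).round(1)
print('axle in stand',inv(ax),'clip in stand',inv(o))
np.savez('poses.npz',st=st,fk=fk,cp=cp)
def ov(f,u0,v0,u1,v1,k):
    c=load(f); im=cv2.resize(cv2.imread(f'pics/{f}.png')[v0:v1,u0:u1],None,fx=k,fy=k,interpolation=cv2.INTER_CUBIC)
    def pl(p,P,col):
        q=((w2px(c,T(p,P))-[u0-.5,v0-.5])*k-.5).round().astype(int); cv2.polylines(im,[q],True,col,1)
    rect=lambda a,b,w,z:[[a,-w,z],[b,-w,z],[b,w,z],[a,w,z]]
    pl(st,rect(-.092,.032,.044,.045),(0,255,0)); pl(st,rect(-.006,.006,.001,.0695),(0,255,255))
    th=np.linspace(0,6.28,30); pl(st,[[.012*np.cos(a),.012*np.sin(a),.0695] for a in th],(0,255,255))
    pl(cp,rect(-.036,-.026,.01,.06),(0,0,255)); pl(cp,rect(-.036,-.026,.01,.045),(255,0,0)); pl(cp,rect(-.036,.020,.0205,.052),(255,0,255)); pl(cp,[[.008*np.cos(a),.008*np.sin(a),.052] for a in th],(255,255,0))
    pl(fk,rect(-.02,.06,.02,.008),(0,255,0));pl(fk,rect(-.011,.011,.011,.083),(0,0,255));pl(fk,rect(-.011,.011,.011,.01),(255,0,0))
    return im
A=ov('t0',150,145,210,205,6);B=ov('s0',125,205,205,265,5); C=ov('t0',350,180,390,220,6)
o=np.zeros((600,760,3),np.uint8);o[:360,:360]=A;o[:300,360:760]=B;o[300:540,400:640]=C;o[:0]=0
cv2.imwrite('pics/ov.png',o)
E
```

```text
stand [0.53807986 0.24909093 0.474099  ] 27.16387171021221 0.5812095867125322
fork [ 0.42023718 -0.26618908 -0.44454212] -25.470387223970185 0.9499797489471007
clip [0.48923508 0.22969627 0.66533525] 38.12090165162345 0.047597538601260155
axle in stand [-3.2  0. ] clip in stand [-52.3   5. ]
```

View pics/ov.png

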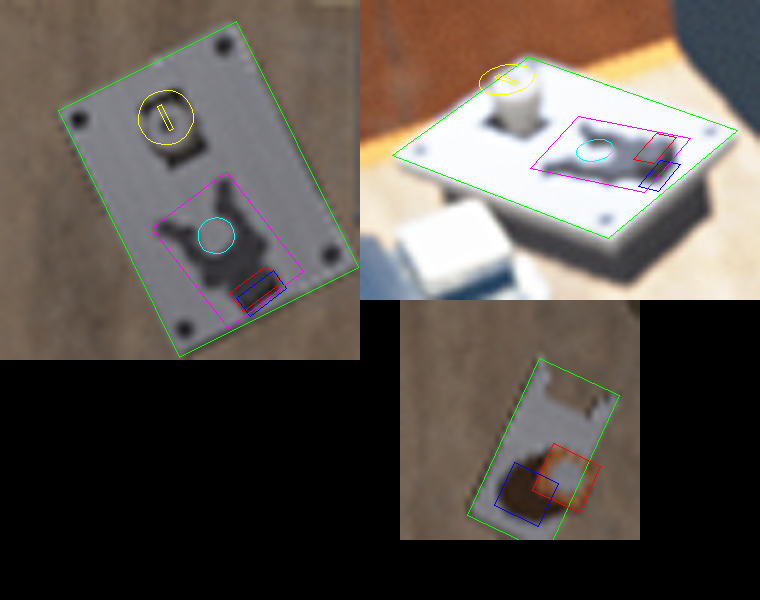

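The overlay agrees: stand yaw about 27°, clip yawed about 11° relative to it, fork yaw about -25.5°. Now I move over the fork.

```bash
cat > go.py <<'E'
import sys
from h import *
def plan(x,y,z,yaw):
    s=env.observe(); R=np.array(s['tcp_rot']); p=np.array(s['tcp_pos'])
    d=R.T@(np.array([x,y,z])-p)/.15; cur=np.degrees(np.arctan2(R[1,1],R[0,1]))
    print('t',round(s['time_s'],2),'pos',p.round(4),'jaw',round(cur,2),'gap',round(s['finger_gap'],4),'F',np.round(s['ft_force'],1),'q',np.round(s['qpos'],2),'| shift',d.round(4),'turn',round(-(((yaw-cur)+180)%360-180)/90,4))
if __name__=='__main__': plan(*map(float,sys.argv[1:5]))
E
python3 go.py .42 -.266 .16 -25.5
```

```text
t 0.1 pos [ 0.2104 -0.5346  0.2459] jaw -68.53 gap 0.0883 F [-0.4  1.3  0.4] q [-1.4   0.18  1.61 -0.    1.35 -0.21] | shift [ 0.5751 -1.1544 -1.9556] turn -0.4781
```

Request:
arm_command:
  motion:
    - [[0, -0.12, -0.2], -0.06, 1]
    - [[0, -0.24, -0.4], -0.12, 1]
    - [[0, -0.36, -0.6], -0.18, 1]
    - [[0, -0.48, -0.8], -0.24, 1]
    - [[0, -0.58, -1], -0.3, 1]
    - [[0, -0.58, -1], -0.36, 1]
    - [[0, -0.58, -1], -0.42, 1]
    - [[0, -0.58, -1], -0.478, 1]

```text
time_s: 0.9
tcp_pos: [0.3185, -0.3986, 0.2464]
tcp_rot: [[-0.0, 0.905, -0.426], [0.001, -0.426, -0.905], [-1.0, -0.001, -0.0]]
ft_force: [-0.3, 0.2, 0.7]
finger_gap: 0.0883
```

```bash
python3 go.py .42 -.266 .16 -25.5
```

```text
t 0.9 pos [ 0.3185 -0.3986  0.2464] jaw -25.23 gap 0.0883 F [-0.3  0.2  0.7] q [-1.13  0.04  1.77 -0.    1.34 -0.69] | shift [ 0.5762  0.2358 -1.088 ] turn 0.003
```

Request:
arm_command:
  motion:
    - [[0, 0.06, -0.25], 0, 1]
    - [[0, 0.12, -0.5], 0, 1]
    - [[0, 0.18, -0.75], 0, 1]
    - [[0.1, 0.236, -1], 0, 1]
    - [[0.2, 0.236, -1], 0, 1]
    - [[0.3, 0.236, -1], 0, 1]
    - [[0.4, 0.236, -1], 0, 1]
    - [[0.4, 0.236, -1], 0, 1]

```text
time_s: 1.7
tcp_pos: [0.4137, -0.2776, 0.1844]
tcp_rot: [[-0.003, 0.903, -0.43], [0.004, -0.43, -0.903], [-1.0, -0.005, -0.002]]
ft_force: [-0.4, -0.3, -0.0]
finger_gap: 0.0883
```

```bash
python3 -c "
from h import *
a=cap('scene','s1');b=cap('top','t1')
o=np.hstack([a['frame'][:, 200:],b['frame'][80:500,230:490][:340]] if 0 else [a['frame'][:,220:560],cv2.resize(b['frame'][110:320,300:490],None,fx=2,fy=2)])
cv2.imwrite('pics/m1.png',o[:,:,::-1])"; python3 go.py .42 -.266 .1 -25.5
```

```text
t 1.8 pos [ 0.4146 -0.2789  0.1866] jaw -25.51 gap 0.0878 F [ 0.5  0.1 -0.2] q [-0.83  0.08  1.85  0.    1.21 -0.38] | shift [ 0.5776 -0.0042 -0.0929] turn -0.0001
```

View pics/m1.png

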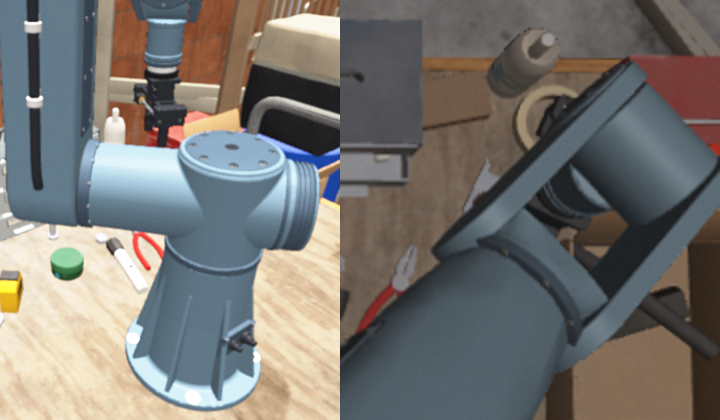

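The scene view shows the gripper at about (165,110) in this crop. The fork is partly visible at (480,185) in the top crop. I overlay the body-size hypotheses to settle how the 187 mm side lies, since the cabinet clearance depends on it.

Run:
```python
from h import *
c=load('s1');k=5;u0,v0=340,40
im=cv2.resize(cv2.imread('pics/s1.png')[v0:v0+120,u0:u0+80],None,fx=k,fy=k,interpolation=cv2.INTER_CUBIC)
a=im.copy()
p=np.array([.4146,-.2789,.1866]);j=np.array([.903,-.43,0]);n=np.array([-.43,-.903,0])
def box(img,hj,hn,z0,z1,col):
    for z in (z0,z1):
        P=[p+j*sj*hj+n*sn*hn+[0,0,z] for sj,sn in((1,1),(1,-1),(-1,-1),(-1,1))]
        q=((w2px(c,P)-[u0-.5,v0-.5])*k).round().astype(int);cv2.polylines(img,[q],True,col,1)
box(a,.0935,.0375,.056,.14,(0,255,0));box(a,.0375,.0935,.056,.14,(0,0,255)); box(a,.0615,.009,-.008,.056,(0,255,255))
cv2.imwrite('pics/g.png',np.hstack([im,a]))
```

```text
(no output)
```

View pics/g.png

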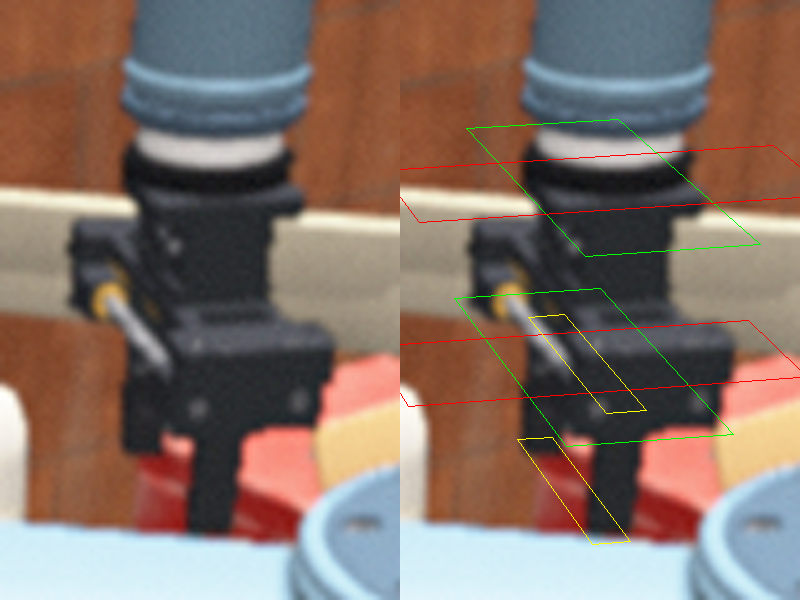

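The 187 mm runs along the jaws, and it is largely made up by the finger carriages, so it should shrink as the jaws close. I descend with a partial opening to keep clear of the tape roll.

Request:
arm_command:
  motion:
    - [[0, -0.004, -0.093], 0, 0.55]
    - [[0.1, -0.004, -0.093], 0, 0.55]
    - [[0.2, -0.004, -0.093], 0, 0.55]
    - [[0.3, -0.004, -0.093], 0, 0.55]
    - [[0.4, -0.004, -0.093], 0, 0.55]
    - [[0.5, -0.004, -0.093], 0, 0.55]
    - [[0.55, -0.004, -0.093], 0, 0.55]
    - [[0.55, -0.004, -0.093], 0, 0.55]

```text
time_s: 2.6
tcp_pos: [0.4202, -0.2655, 0.1039]
tcp_rot: [[-0.001, 0.903, -0.43], [0.001, -0.43, -0.903], [-1.0, -0.001, -0.001]]
ft_force: [-0.3, 0.1, 0.0]
finger_gap: 0.0487
```

```bash
python3 -c "
from h import *
b=cap('top','t2');a=cap('scene','s2')
k=5
A=cv2.resize(b['frame'][130:250,330:450],None,fx=k,fy=k,interpolation=cv2.INTER_CUBIC)
cv2.imwrite('pics/m2.png',A[:,:,::-1])"; python3 go.py .42 -.266 .029 -25.5
```

```text
t 2.7 pos [ 0.4207 -0.2663  0.105 ] jaw -25.49 gap 0.0488 F [ 0.3 -0.6 -0.9] q [-0.8   0.19  1.91  0.    1.04 -0.36] | shift [ 5.064e-01 -5.700e-03  1.000e-04] turn 0.0001
```

View pics/m2.png

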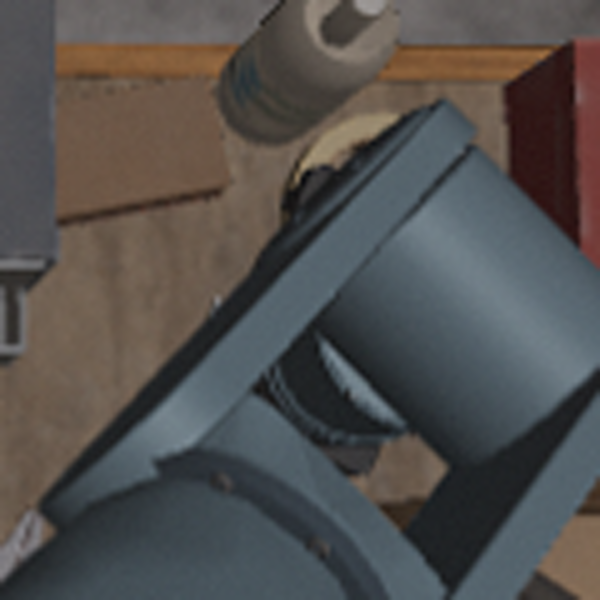

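The arm hides the fork from above. Only the gripper carriage near the ring at (300,190) is visible. I descend while watching the force.

Request:
arm_command:
  motion:
    - [[0.08, 0, 0], 0, 0.55]
    - [[0.16, 0, 0], 0, 0.55]
    - [[0.24, 0, 0], 0, 0.55]
    - [[0.32, 0, 0], 0, 0.55]
    - [[0.38, 0, 0], 0, 0.55]
    - [[0.44, 0, 0], 0, 0.55]
    - [[0.505, 0, 0], 0, 0.55]
    - [[0.505, 0, 0], 0, 0.55]

```text
time_s: 3.5
tcp_pos: [0.4195, -0.2655, 0.027]
tcp_rot: [[-0.002, 0.903, -0.431], [0.002, -0.431, -0.903], [-1.0, -0.002, -0.001]]
ft_force: [0.1, 1.0, -0.8]
finger_gap: 0.0483
```

Request:
arm_command:
  motion:
    - [[0, 0, 0], 0, 0.4]
    - [[0, 0, 0], 0, 0.3]
    - [[0, 0, 0], 0, 0.2]
    - [[0, 0, 0], 0, 0.1]
    - [[0, 0, 0], 0, 0]
    - [[0, 0, 0], 0, 0]
    - [[0, 0, 0], 0, 0]
    - [[0, 0, 0], 0, 0]

```text
time_s: 4.3
tcp_pos: [0.4207, -0.2666, 0.029]
tcp_rot: [[0.001, 0.903, -0.431], [-0.001, -0.431, -0.903], [-1.0, 0.001, 0.0]]
ft_force: [0.9, 0.8, 4.6]
finger_gap: 0.0218
```

```bash
python3 go.py .42 -.266 .029 -25.5
```

```text
t 4.3 pos [ 0.4207 -0.2666  0.029 ] jaw -25.51 gap 0.0218 F [0.9 0.8 4.6] q [-0.8   0.33  1.93  0.    0.87 -0.36] | shift [-0.0002 -0.0059 -0.0017] turn -0.0001
```

Fork gripped: gap 21.8 mm, matching the 22 mm handle. I lift and carry it high, round the cabinet's front.

Request:
arm_command:
  motion:
    - [[-0.05, 0, 0], 0, 0]
    - [[-0.17, 0, 0], 0, 0]
    - [[-0.3, 0, 0], 0, 0]
    - [[-0.45, 0, 0], 0, 0]
    - [[-0.6, 0, 0], 0, 0]
    - [[-0.75, 0, 0], 0, 0]
    - [[-0.9, 0, 0], 0, 0]
    - [[-1, 0, 0], 0, 0]

```text
time_s: 5.1
tcp_pos: [0.42, -0.266, 0.1796]
tcp_rot: [[-0.0, 0.903, -0.431], [0.0, -0.431, -0.903], [-1.0, -0.0, 0.0]]
ft_force: [0.7, 0.0, -3.1]
finger_gap: 0.0216
```

Request:
arm_command:
  motion:
    - [[-0.15, 0, 0], 0, 0]
    - [[-0.3, 0, 0], 0, 0]
    - [[-0.45, -0.05, -0.05], 0, 0]
    - [[-0.6, -0.15, -0.15], 0, 0]
    - [[-0.75, -0.25, -0.3], 0, 0]
    - [[-0.85, -0.4, -0.45], 0, 0]
    - [[-0.9, -0.55, -0.6], 0, 0]
    - [[-0.9, -0.65, -0.7], 0, 0]

```text
time_s: 5.9
tcp_pos: [0.3766, -0.1277, 0.3141]
tcp_rot: [[0.0, 0.903, -0.43], [0.0, -0.43, -0.903], [-1.0, 0.0, -0.0]]
ft_force: [0.6, -0.7, -3.1]
finger_gap: 0.0217
```

```bash
python3 go.py .34 .0 .31 0
```

```text
t 5.9 pos [ 0.3766 -0.1277  0.3141] jaw -25.47 gap 0.0217 F [ 0.6 -0.7 -3.1] q [-0.63 -0.3   1.93  0.    1.51 -0.18] | shift [ 0.0275 -0.5863 -0.6639] turn -0.283
```

Request:
arm_command:
  motion:
    - [[0, -0.1, -0.12], -0.04, 0]
    - [[0, -0.22, -0.26], -0.09, 0]
    - [[0, -0.36, -0.42], -0.14, 0]
    - [[0, -0.5, -0.58], -0.19, 0]
    - [[0, -0.62, -0.72], -0.24, 0]
    - [[0, -0.72, -0.84], -0.29, 0]
    - [[0, -0.8, -0.94], -0.33, 0]
    - [[0, -0.85, -1], -0.37, 0]

```text
time_s: 6.7
tcp_pos: [0.3256, 0.0621, 0.3128]
tcp_rot: [[-0.002, 0.99, 0.14], [0.0, 0.14, -0.99], [-1.0, -0.002, -0.001]]
ft_force: [0.0, -0.0, -3.3]
finger_gap: 0.0219
```

```bash
python3 go.py .385 .18 .25 25
```

```text
t 6.7 pos [0.3256 0.0621 0.3128] jaw 8.02 gap 0.0219 F [ 0.  -0.  -3.3] q [-0.17 -0.48  2.05  0.    1.57 -0.31] | shift [ 0.4185  0.5022 -0.7226] turn -0.1887
```

Request:
arm_command:
  motion:
    - [[0, 0.06, -0.1], -0.03, 0]
    - [[0, 0.14, -0.22], -0.06, 0]
    - [[0, 0.24, -0.34], -0.09, 0]
    - [[0, 0.34, -0.46], -0.12, 0]
    - [[0.1, 0.44, -0.58], -0.15, 0]
    - [[0.2, 0.52, -0.66], -0.18, 0]
    - [[0.3, 0.55, -0.7], -0.189, 0]
    - [[0.4, 0.56, -0.705], -0.189, 0]

```text
time_s: 7.5
tcp_pos: [0.3951, 0.1776, 0.252]
tcp_rot: [[-0.002, 0.907, 0.421], [-0.0, 0.421, -0.907], [-1.0, -0.002, -0.001]]
ft_force: [0.2, -0.8, -3.8]
finger_gap: 0.0218
```

```bash
python3 -c "
from h import *
a=cap('scene','s3');b=cap('top','t3')
k=4
A=cv2.resize(a['frame'][130:270,105:205],None,fx=k,fy=k,interpolation=cv2.INTER_CUBIC)
B=cv2.resize(b['frame'][130:270,140:240],None,fx=k,fy=k,interpolation=cv2.INTER_CUBIC)
cv2.imwrite('pics/m3.png',np.hstack([A,B])[:,:,::-1])"; python3 go.py .40 .18 .1 25
```

```text
t 7.6 pos [0.3937 0.1768 0.2507] jaw 24.84 gap 0.0219 F [-1.3 -0.6 -2.7] q [ 0.15 -0.16  1.94 -0.    1.36 -0.29] | shift [1.0043e+00 5.3300e-02 3.0000e-04] turn -0.0018
```

View pics/m3.png

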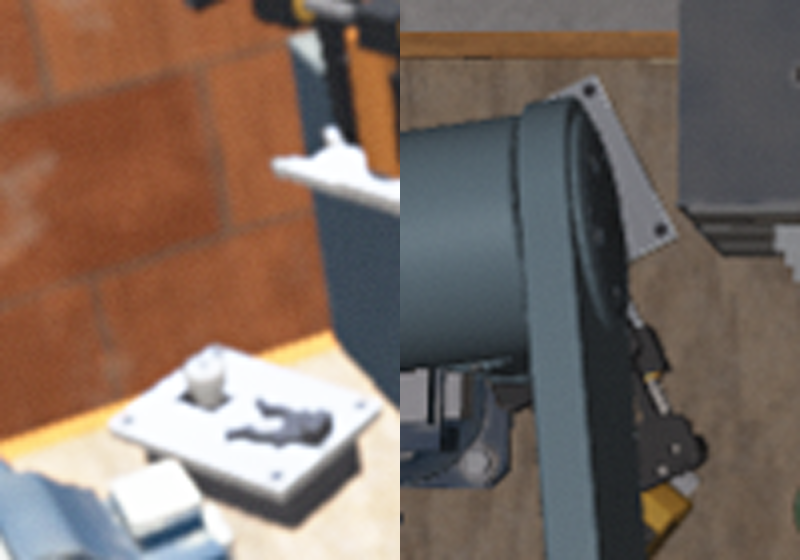

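The left half shows the fork above the stand, with the stand and clip still in place (clip lug at about (320,425) in the crop). The right half shows the gripper carriages at (645,345) and (670,445). I overlay projected geometry to check the body extents and the fork's pose in the hand.

Run:
```python
from fit import *
P=np.array([.3944,.1772]);yaw=np.radians(24.9);z=.2515
rect=lambda a,b,w,h:[[a,-w,h],[b,-w,h],[b,w,h],[a,w,h]]
o=[]
for f,u0,v0,u1,v1,k,items in (('t3',185,185,235,265,7.5,[(rect(-.0935,.0935,.0375,z+.056),(0,255,0)),(rect(-.0935,.0935,.0375,z+.1),(0,255,0)),(rect(-.06,.06,.0375,z+.056),(0,255,255)),(rect(-.06,.06,.0375,z+.1),(0,255,255))]),
   ('s3',165,130,225,210,7,[(rect(-.02,.06,.02,z-.021),(0,255,0)),(rect(.045,.06,.012,z-.021),(0,255,255)),(rect(-.02,.06,.02,z-.029),(0,0,255))])):
    c=load(f); im=cv2.resize(cv2.imread(f'pics/{f}.png')[v0:v1,u0:u1],None,fx=k,fy=k,interpolation=cv2.INTER_CUBIC)
    for R,col in items:
        q=((w2px(c,T([*P,yaw],R))-[u0-.5,v0-.5])*k).round().astype(int);cv2.polylines(im,[q],True,col,1)
    o.append(im[:560])
cv2.imwrite('pics/m4.png',np.hstack(o))
```

```text
(no output)
```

View pics/m4.png

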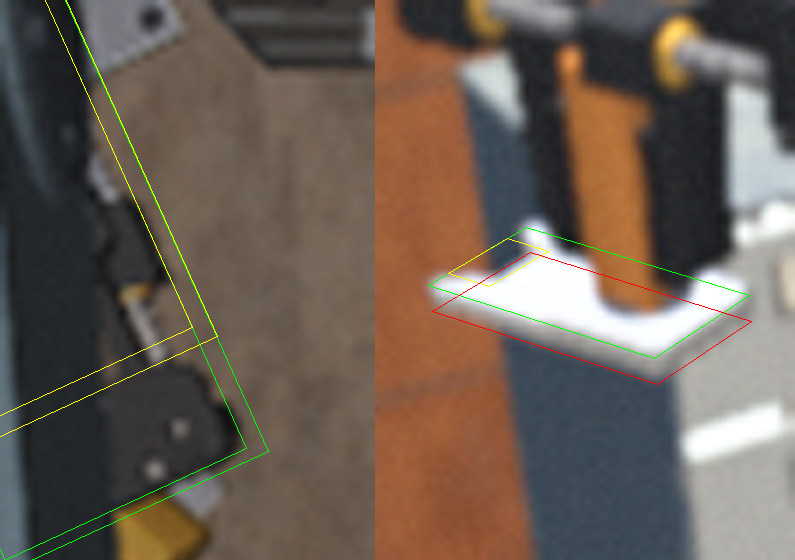

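The fork pose in the hand matches the model within about 2 mm. The gripper's end plates are fixed at ±93 mm and 75 mm wide, so the cabinet corner matters. I work out a push yaw that clears it.

Run:
```python
from fit import *
t=load('t0'); print('cab corner',px2w(t,209.5,181.2,.21),px2w(t,210,120,.21))
z=np.load('poses.npz');st,cp=z['st'],z['cp']
ax=T(st,[[-.0032,0,0]])[0,:2]; le=T(cp,[[-.036,0,0]])[0,:2]; lc=T(cp,[[-.031,0,0]])[0,:2]
C=np.array([.40,.145])
for psi in (16,18,20,22,24,27.2):
    d=np.array([np.cos(np.radians(psi)),np.sin(np.radians(psi))]);n=np.array([-d[1],d[0]])
    out=[psi]
    for nm,pk in (('app',le-.018*d),('cap',le),('fin',ax-.036*d)):
        T0=pk-.045*d; r=C-T0; out+= [nm,T0.round(4),'al',round(1e3*r@d,1),'perp',round(1e3*r@n,1)]
    print(*out,'lug lat rel axle line',round(1e3*(lc-ax)@n,1))
```

```text
cab corner [0.46930318 0.14230262 0.21      ] [0.61055319 0.14363645 0.21      ]
16 app [0.4004 0.1901] al -12.8 perp -43.3 cap [0.4177 0.1951] al -30.8 perp -43.3 fin [0.4574 0.2253] al -77.3 perp -61.4 lug lat rel axle line -16.2
18 app [0.401 0.188] al -14.2 perp -40.6 cap [0.4181 0.1936] al -32.2 perp -40.6 fin [0.4582 0.2226] al -79.3 perp -55.8 lug lat rel axle line -13.5
20 app [0.4017 0.1859] al -15.6 perp -37.9 cap [0.4186 0.1921] al -33.6 perp -37.9 fin [0.4591 0.2199] al -81.2 perp -50.2 lug lat rel axle line -10.8
22 app [0.4025 0.1839] al -16.9 perp -35.1 cap [0.4192 0.1906] al -34.9 perp -35.1 fin [0.4601 0.2173] al -82.8 perp -44.5 lug lat rel axle line -8.0
24 app [0.4034 0.1818] al -18.1 perp -32.3 cap [0.4198 0.1892] al -36.1 perp -32.3 fin [0.4612 0.2147] al -84.3 perp -38.8 lug lat rel axle line -5.2
27.2 app [0.4049 0.1787] al -19.7 perp -27.7 cap [0.4209 0.1869] al -37.7 perp -27.7 fin [0.4632 0.2106] al -86.2 perp -29.5 lug lat rel axle line -0.8
```

The cabinet's tall body actually starts at x≈0.467; only the lower right drawers reach 0.40. A push yaw of 24° clears it comfortably. I descend behind the lug.

Request:
arm_command:
  motion:
    - [[0.1, 0.005, 0], 0.009, 0]
    - [[0.25, 0.015, 0], 0.009, 0]
    - [[0.4, 0.025, -0.002], 0.009, 0]
    - [[0.55, 0.035, -0.003], 0.009, 0]
    - [[0.68, 0.037, -0.004], 0.009, 0]
    - [[0.78, 0.037, -0.004], 0.009, 0]
    - [[0.85, 0.037, -0.004], 0.009, 0]
    - [[0.85, 0.037, -0.004], 0.009, 0]

```text
time_s: 8.4
tcp_pos: [0.3997, 0.1795, 0.1252]
tcp_rot: [[-0.003, 0.914, 0.406], [-0.0, 0.406, -0.914], [-1.0, -0.002, -0.001]]
ft_force: [-0.9, -0.2, -3.0]
finger_gap: 0.0214
```

```bash
python3 go.py .3988 .1798 .0795 24
```

```text
t 8.4 pos [0.3997 0.1795 0.1252] jaw 23.98 gap 0.0214 F [-0.9 -0.2 -3. ] q [ 0.15  0.03  2.04 -0.    1.07 -0.27] | shift [ 0.3043 -0.0039 -0.0039] turn -0.0003
```

Request:
arm_command:
  motion:
    - [[0.08, 0, 0], 0, 0]
    - [[0.16, 0, 0], 0, 0]
    - [[0.22, 0, 0], 0, 0]
    - [[0.27, 0, 0], 0, 0]
    - [[0.297, 0, 0], 0, 0]
    - [[0.297, 0, 0], 0, 0]
    - [[0.297, 0, 0], 0, 0]
    - [[0.297, 0, 0], 0, 0]

```text
time_s: 9.2
tcp_pos: [0.401, 0.1799, 0.0818]
tcp_rot: [[0.001, 0.914, 0.407], [0.0, 0.407, -0.914], [-1.0, 0.001, 0.0]]
ft_force: [0.3, 0.2, -2.8]
finger_gap: 0.0221
```

Run:
```python
from fit import *
import go
go.plan(.3988,.1798,.0795,24)
a=cap('scene','s5');b=cap('top','t5')
S=env.observe();p=S['tcp_pos'];R=S['tcp_rot'];yaw=np.arctan2(R[1,1],R[0,1]);print(p)
rect=lambda a,b,w,h:[[a,-w,h],[b,-w,h],[b,w,h],[a,w,h]]
z=p[2];pp=[p[0],p[1],yaw];cp=np.load('poses.npz')['cp']
o=[]
for f,u0,v0,u1,v1,k in (('s5',140,205,220,275,6),('t5',160,160,215,230,6)):
    im=cv2.resize(cv2.imread(f'pics/{f}.png')[v0:v1,u0:u1],None,fx=k,fy=k,interpolation=cv2.INTER_CUBIC)
    c=load(f)
    for P0,Rr,col in ((pp,rect(.045,.06,.012,z-.021),(0,200,0)),(cp,rect(-.036,-.026,.01,.06),(0,0,255))):
        q=((w2px(c,T(P0,Rr))-[u0-.5,v0-.5])*k).round().astype(int);cv2.polylines(im,[q],True,col,1)
    o.append(im)
cv2.imwrite('pics/m5.png',np.hstack(o)[:, :790])
```

```text
t 9.2 pos [0.401  0.1799 0.0818] jaw 24.0 gap 0.0221 F [ 0.3  0.2 -2.8] q [ 0.15  0.11  2.06  0.    0.96 -0.27] | shift [ 0.0153 -0.0139 -0.0054] turn -0.0
[0.40099883 0.17989451 0.08179877]
```

View pics/m5.png

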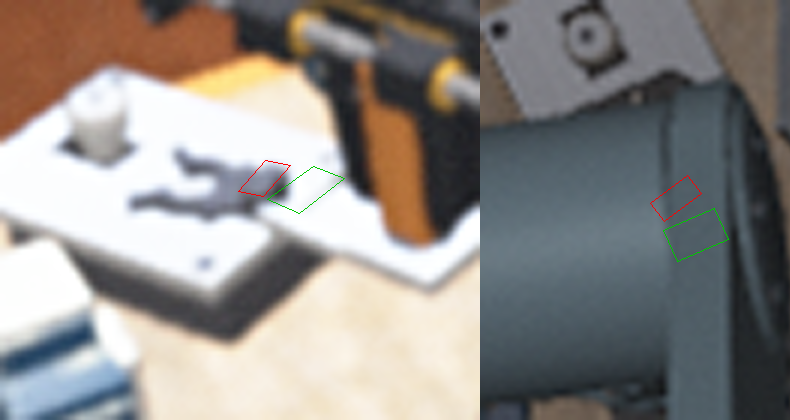

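The scene crop shows the blade behind the lug: lug at about (265,180), pocket at about (300,190), aligned within about 2 mm. I advance gently.

Request:
arm_command:
  motion:
    - [[0, 0.015, 0], 0, 0]
    - [[0, 0.03, 0], 0, 0]
    - [[0, 0.045, 0], 0, 0]
    - [[0, 0.06, 0], 0, 0]
    - [[0, 0.07, 0], 0, 0]
    - [[0, 0.08, 0], 0, 0]
    - [[0, 0.08, 0], 0, 0]
    - [[0, 0.08, 0], 0, 0]

```text
time_s: 10.1
tcp_pos: [0.4116, 0.1847, 0.0814]
tcp_rot: [[-0.0, 0.914, 0.407], [-0.0, 0.407, -0.914], [-1.0, -0.0, -0.0]]
ft_force: [-0.4, -0.7, -2.2]
finger_gap: 0.0218
```

Request:
arm_command:
  motion:
    - [[0, 0.01, 0], 0, 0]
    - [[0, 0.02, 0], 0, 0]
    - [[0, 0.03, 0], 0, 0]
    - [[0, 0.04, 0], 0, 0]
    - [[0, 0.05, 0], 0, 0]
    - [[0, 0.06, 0], 0, 0]
    - [[0, 0.07, 0], 0, 0]
    - [[0, 0.08, 0], 0, 0]

```text
time_s: 10.9
tcp_pos: [0.4227, 0.1897, 0.0814]
tcp_rot: [[-0.0, 0.914, 0.407], [0.0, 0.407, -0.914], [-1.0, 0.0, -0.0]]
ft_force: [-0.6, 0.2, -2.6]
finger_gap: 0.0215
```

Run:
```python
from fit import *
import go
go.plan(.4612,.2147,.0795,24)
a=cap('scene','s6');b=env.observe();print(b['tcp_pos'],b['ft_force'])
A=cv2.resize(a['frame'][205:275,140:220],None,fx=7,fy=7,interpolation=cv2.INTER_CUBIC)
A=(255*(A/255.)**1.6).astype(np.uint8)
cv2.imwrite('pics/m6.png',A[:,:,::-1])
```

```text
t 10.9 pos [0.4227 0.1897 0.0814] jaw 24.0 gap 0.0215 F [-0.6  0.2 -2.6] q [ 0.16  0.16  2.01  0.    0.97 -0.25] | shift [ 0.0127  0.3023 -0.0482] turn -0.0
[0.42293938 0.18969224 0.08147125] [-0.5726278  -0.15635234 -2.10127728]
```

View pics/m6.png

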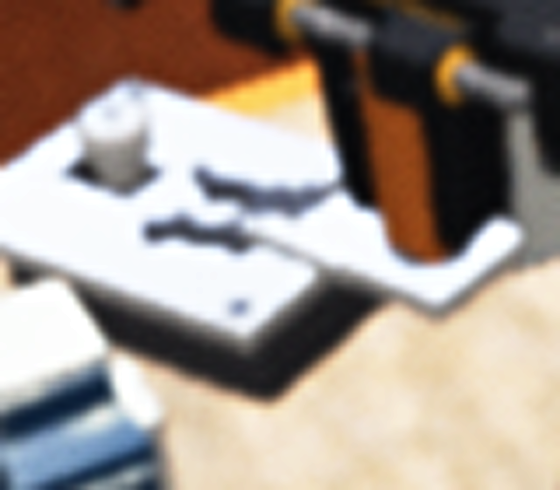

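The lug now sits between the prongs, with the near prong at (250,235) and the lug showing at (300,195). I push on while shifting left onto the axle line.

Request:
arm_command:
  motion:
    - [[0.005, 0.015, -0.005], 0, 0]
    - [[0.01, 0.03, -0.01], 0, 0]
    - [[0.01, 0.045, -0.016], 0, 0]
    - [[0.01, 0.06, -0.022], 0, 0]
    - [[0.01, 0.075, -0.028], 0, 0]
    - [[0.01, 0.09, -0.034], 0, 0]
    - [[0.01, 0.105, -0.04], 0, 0]
    - [[0.01, 0.105, -0.04], 0, 0]

```text
time_s: 11.75
tcp_pos: [0.4349, 0.2017, 0.08]
tcp_rot: [[0.0, 0.914, 0.407], [0.0, 0.407, -0.914], [-1.0, 0.0, 0.0]]
ft_force: [1.0, -0.0, -2.4]
finger_gap: 0.0217
```

Run:
```python
from fit import *
import go
go.plan(.4612,.2147,.0795,24)
a=cap('scene','s7');t=cap('top','t7')
A=cv2.resize(a['frame'][205:260,140:210],None,fx=7,fy=7,interpolation=cv2.INTER_CUBIC)
B=cv2.resize(t['frame'][140:195,160:200],None,fx=7,fy=7,interpolation=cv2.INTER_CUBIC)
A=(255*(A/255.)**1.6).astype(np.uint8)
cv2.imwrite('pics/m7.png',np.hstack([A,B])[:,:,::-1])
```

```text
t 11.75 pos [0.4349 0.2017 0.08  ] jaw 24.0 gap 0.0217 F [ 1.  -0.  -2.4] q [ 0.19  0.2   1.97  0.    0.97 -0.23] | shift [ 0.0035  0.1955 -0.0078] turn 0.0
```

View pics/m7.png

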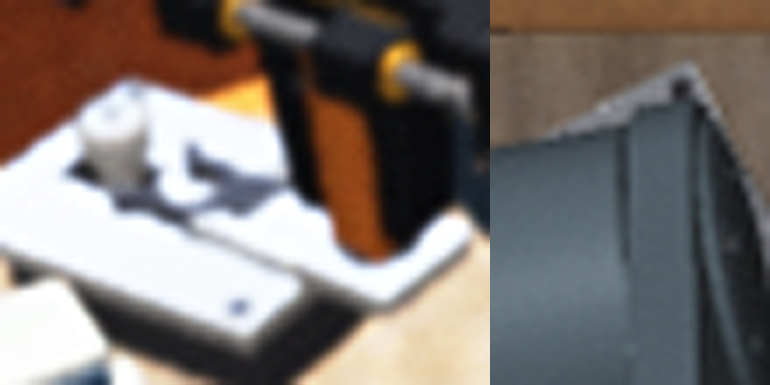

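The mouth now faces the neck: clip tips at about (190,150) and (115,200), lug at about (250,195). I convert these to positions to check the aim.

Run:
```python
from fit import *
c=load('s7');st=np.load('poses.npz')['st'];ci,si=np.cos(st[2]),np.sin(st[2])
c0=load('s0');v=lambda w:(np.array([[ci,si],[-si,ci]])@(w[:2]-st[:2])*1000).round(1)
for n,x,y,z in (('tipfar',190,150,.052),('tipnear',115,200,.052),('lug',255,195,.06),('axle top',117,110,.0695),('plate corner near-tail',250,345,.045)):
    print(n,v(px2w(c,140+x/7,205+y/7,z)))
t=np.array([.4349,.2017]);d=np.array([np.cos(np.radians(24)),np.sin(np.radians(24))])
print('pocket',v(t+.045*d),'model far tip, near tip if seated', *[v(t+.045*d+.056*d+s*.017*np.array([-d[1],d[0]])) for s in(1,-1)])
```

```text
tipfar [-22.9 -14.3]
tipnear [-20.5  18.1]
lug [-66.    2.9]
axle top [-6.5 -2.3]
plate corner near-tail [-99.7  47.9]
pocket [-68.5   2.5] model far tip, near tip if seated [-11.7  16.3] [-13.5 -17.6]
```

The clip is aligned to within about 2° and the mouth is on the neck within about 3 mm, inside the ±6 mm flare. I push straight on with force checks.

Request:
arm_command:
  motion:
    - [[0, 0.01, 0], 0, 0]
    - [[0, 0.02, 0], 0, 0]
    - [[0, 0.03, 0], 0, 0]
    - [[0, 0.04, 0], 0, 0]
    - [[0, 0.047, 0], 0, 0]
    - [[0, 0.053, 0], 0, 0]
    - [[0, 0.06, 0], 0, 0]
    - [[0, 0.06, 0], 0, 0]

```text
time_s: 12.65
tcp_pos: [0.4429, 0.2052, 0.0799]
tcp_rot: [[0.0, 0.914, 0.407], [0.0, 0.407, -0.914], [-1.0, 0.0, -0.0]]
ft_force: [0.2, -0.6, -2.1]
finger_gap: 0.0219
```

Request:
arm_command:
  motion:
    - [[0, 0.005, 0], 0, 0]
    - [[0, 0.01, 0], 0, 0]
    - [[0, 0.015, 0], 0, 0]
    - [[0, 0.02, 0], 0, 0]
    - [[0, 0.025, 0], 0, 0]
    - [[0, 0.03, 0], 0, 0]
    - [[0, 0.035, 0], 0, 0]
    - [[0, 0.035, 0], 0, 0]

```text
time_s: 13.45
tcp_pos: [0.4475, 0.2073, 0.0799]
tcp_rot: [[-0.0, 0.914, 0.407], [-0.0, 0.407, -0.914], [-1.0, -0.0, -0.0]]
ft_force: [0.6, -0.1, -3.6]
finger_gap: 0.0218
```

Request:
arm_command:
  motion:
    - [[0, 0.004, 0], 0, 0]
    - [[0, 0.008, 0], 0, 0]
    - [[0, 0.012, 0], 0, 0]
    - [[0, 0.016, 0], 0, 0]
    - [[0, 0.02, 0], 0, 0]
    - [[0, 0.024, 0], 0, 0]
    - [[0, 0.027, 0], 0, 0]
    - [[0, 0.027, 0], 0, 0]

```text
time_s: 14.25
tcp_pos: [0.4514, 0.209, 0.0799]
tcp_rot: [[0.0, 0.914, 0.407], [0.0, 0.407, -0.914], [-1.0, 0.0, 0.0]]
ft_force: [-0.9, 0.4, -2.3]
finger_gap: 0.0215
```

Request:
arm_command:
  motion:
    - [[0, 0.003, 0], 0, 0]
    - [[0, 0.006, 0], 0, 0]
    - [[0, 0.009, 0], 0, 0]
    - [[0, 0.012, 0], 0, 0]
    - [[0, 0.015, 0], 0, 0]
    - [[0, 0.018, 0], 0, 0]
    - [[0, 0.02, 0], 0, 0]
    - [[0, 0.02, 0], 0, 0]

```text
time_s: 15.05
tcp_pos: [0.4542, 0.2102, 0.08]
tcp_rot: [[0.0, 0.914, 0.407], [0.0, 0.407, -0.914], [-1.0, 0.0, 0.0]]
ft_force: [0.0, 0.1, -2.5]
finger_gap: 0.0218
```

Request:
arm_command:
  motion:
    - [[0, 0.003, 0], 0, 0]
    - [[0, 0.006, 0], 0, 0]
    - [[0, 0.009, 0], 0, 0]
    - [[0, 0.011, 0], 0, 0]
    - [[0, 0.013, 0], 0, 0]
    - [[0, 0.013, 0], 0, 0]
    - [[0, 0.013, 0], 0, 0]
    - [[0, 0.013, 0], 0, 0]

```text
time_s: 15.85
tcp_pos: [0.4558, 0.2109, 0.0799]
tcp_rot: [[0.0, 0.914, 0.407], [0.0, 0.407, -0.914], [-1.0, 0.0, 0.0]]
ft_force: [-0.2, 0.3, -3.0]
finger_gap: 0.0219
```

Request:
arm_command:
  motion:
    - [[0, 0.002, 0], 0, 0]
    - [[0, 0.004, 0], 0, 0]
    - [[0, 0.006, 0], 0, 0]
    - [[0, 0.008, 0], 0, 0]
    - [[0, 0.01, 0], 0, 0]
    - [[0, 0.01, 0], 0, 0]
    - [[0, 0.01, 0], 0, 0]
    - [[0, 0.01, 0], 0, 0]

```text
time_s: 16.65
tcp_pos: [0.4571, 0.2116, 0.0799]
tcp_rot: [[-0.0, 0.914, 0.407], [0.0, 0.407, -0.914], [-1.0, -0.0, -0.0]]
ft_force: [0.8, 0.4, -2.4]
finger_gap: 0.0222
```

No contact force yet. I check the clip numerically, by mapping dark pixels on the plate into stand coordinates.

Run:
```python
from fit import *
a=cap('scene','s8');st=np.load('poses.npz')['st']
for f in ('s7','s8'):
    c=load(f);g=cv2.cvtColor(c['frame'],cv2.COLOR_RGB2GRAY)
    print(f,'rows: stand x from +20 to -80; cols: y +32..-32')
    for x in range(20,-82,-4):
        q=w2px(c,T(st,[[x/1e3,y/1e3,.052] for y in range(32,-33,-3)])).astype(np.float32)
        v=cv2.remap(g,q[:,0].copy(),q[:,1].copy(),cv2.INTER_LINEAR).ravel()
        print(f'{x:4d}',''.join('#' if k<80 else '+' if k<140 else '-' if k<190 else '.' for k in v))
```

```text
s7 rows: stand x from +20 to -80; cols: y +32..-32
  20 ......................
  16 ......................
  12 ......................
   8 ..........--..........
   4 .......++---..........
   0 ......-++----.........
  -4 ......-+-------.......
  -8 ......--------........
 -12 ......------..........
 -16 ......----+-..........
 -20 .....++-+++-..........
 -24 ....-++++-.....-......
 -28 .....-++-....-+-......
 -32 .....-+-....-++-......
 -36 .....-+-....-++-......
 -40 .....-+-....-+--......
 -44 .....---...----.......
 -48 .....-...------......+
 -52 ..........-+----...-+#
 -56 ..........------..-###
 -60 ...........-..---+####
 -64 ................+###++
 -68 ...............+###+++
 -72 ..............-##+++++
 -76 ..............-+++++++
 -80 ..............-+++++++
s8 rows: stand x from +20 to -80; cols: y +32..-32
  20 ......................
  16 ......................
  12 ......................
   8 ....---...--..........
   4 ....-+------..........
   0 .....-++-----.........
  -4 .....-++--------......
  -8 .....+++-------.......
 -12 .....+++-------.......
 -16 .....-++-------.......
 -20 .....++--------.......
 -24 ....---..-------.....+
 -28 ..........-++++-...-##
 -32 ..........-+++++--+###
 -36 ...........------+###+
 -40 ................+###++
 -44 ...............-###+++
 -48 ...............+#+++++
 -52 ...............+++++++
 -56 ..............-+++++++
 -60 ..............-++++++#
 -64 .............-++++++##
 -68 ............++++++####
 -72 ...........++++++#####
 -76 ..........-+++++######
 -80 ..........-++++#######
```

The clip moved with the fork and its near jaw is now beside the neck. I continue.

Request:
arm_command:
  motion:
    - [[0, 0.002, 0], 0, 0]
    - [[0, 0.004, 0], 0, 0]
    - [[0, 0.006, 0], 0, 0]
    - [[0, 0.008, 0], 0, 0]
    - [[0, 0.01, 0], 0, 0]
    - [[0, 0.01, 0], 0, 0]
    - [[0, 0.01, 0], 0, 0]
    - [[0, 0.01, 0], 0, 0]

```text
time_s: 17.5
tcp_pos: [0.4585, 0.2122, 0.0799]
tcp_rot: [[-0.0, 0.914, 0.407], [0.0, 0.407, -0.914], [-1.0, -0.0, -0.0]]
ft_force: [0.6, 0.4, -3.1]
finger_gap: 0.0221
```

Request:
arm_command:
  motion:
    - [[0, 0.002, 0], 0, 0]
    - [[0, 0.004, 0], 0, 0]
    - [[0, 0.006, 0], 0, 0]
    - [[0, 0.008, 0], 0, 0]
    - [[0, 0.008, 0], 0, 0]
    - [[0, 0.008, 0], 0, 0]
    - [[0, 0.008, 0], 0, 0]
    - [[0, 0.008, 0], 0, 0]

```text
time_s: 18.3
tcp_pos: [0.4596, 0.2126, 0.0799]
tcp_rot: [[-0.0, 0.914, 0.407], [-0.0, 0.407, -0.914], [-1.0, -0.0, -0.0]]
ft_force: [0.6, 0.8, -3.0]
finger_gap: 0.0218
```

Request:
arm_command:
  motion:
    - [[0, 0.002, 0], 0, 0]
    - [[0, 0.004, 0], 0, 0]
    - [[0, 0.006, 0], 0, 0]
    - [[0, 0.008, 0], 0, 0]
    - [[0, 0.008, 0], 0, 0]
    - [[0, 0.008, 0], 0, 0]
    - [[0, 0.008, 0], 0, 0]
    - [[0, 0.008, 0], 0, 0]

```text
time_s: 19.1
tcp_pos: [0.4607, 0.2131, 0.0799]
tcp_rot: [[-0.0, 0.914, 0.407], [0.0, 0.407, -0.914], [-1.0, -0.0, -0.0]]
ft_force: [0.6, -0.3, -2.4]
finger_gap: 0.0219
```

Request:
arm_command:
  motion:
    - [[0, 0.002, 0], 0, 0]
    - [[0, 0.004, 0], 0, 0]
    - [[0, 0.006, 0], 0, 0]
    - [[0, 0.008, 0], 0, 0]
    - [[0, 0.008, 0], 0, 0]
    - [[0, 0.008, 0], 0, 0]
    - [[0, 0.008, 0], 0, 0]
    - [[0, 0.008, 0], 0, 0]

```text
time_s: 19.9
tcp_pos: [0.4617, 0.2136, 0.0799]
tcp_rot: [[-0.0, 0.914, 0.407], [-0.0, 0.407, -0.914], [-1.0, -0.0, -0.0]]
ft_force: [0.0, -0.8, -2.5]
finger_gap: 0.0218
```

Request:
arm_command:
  motion:
    - [[0, 0.002, 0], 0, 0]
    - [[0, 0.004, 0], 0, 0]
    - [[0, 0.006, 0], 0, 0]
    - [[0, 0.008, 0], 0, 0]
    - [[0, 0.008, 0], 0, 0]
    - [[0, 0.008, 0], 0, 0]
    - [[0, 0.008, 0], 0, 0]
    - [[0, 0.008, 0], 0, 0]

```text
time_s: 20.7
tcp_pos: [0.4622, 0.214, 0.0796]
tcp_rot: [[-0.001, 0.914, 0.407], [-0.0, 0.407, -0.914], [-1.0, -0.001, -0.0]]
ft_force: [-4.9, -1.4, -2.2]
finger_gap: 0.0221
```

Contact at about 5 N: the jaws are starting to spread. I continue in fine steps.

Request:
arm_command:
  motion:
    - [[0, 0.002, 0], 0, 0]
    - [[0, 0.004, 0], 0, 0]
    - [[0, 0.006, 0], 0, 0]
    - [[0, 0.008, 0], 0, 0]
    - [[0, 0.008, 0], 0, 0]
    - [[0, 0.008, 0], 0, 0]
    - [[0, 0.008, 0], 0, 0]
    - [[0, 0.008, 0], 0, 0]

```text
time_s: 21.5
tcp_pos: [0.4624, 0.2142, 0.0793]
tcp_rot: [[-0.004, 0.913, 0.407], [-0.001, 0.407, -0.913], [-1.0, -0.004, -0.0]]
ft_force: [-8.1, -2.7, -1.7]
finger_gap: 0.0219
```

Request:
arm_command:
  motion:
    - [[0, 0.002, 0], 0, 0]
    - [[0, 0.004, 0], 0, 0]
    - [[0, 0.006, 0], 0, 0]
    - [[0, 0.008, 0], 0, 0]
    - [[0, 0.008, 0], 0, 0]
    - [[0, 0.008, 0], 0, 0]
    - [[0, 0.008, 0], 0, 0]
    - [[0, 0.008, 0], 0, 0]

```text
time_s: 22.3
tcp_pos: [0.4625, 0.2143, 0.0789]
tcp_rot: [[-0.006, 0.913, 0.407], [-0.002, 0.407, -0.913], [-1.0, -0.006, -0.001]]
ft_force: [-10.6, -4.7, 0.7]
finger_gap: 0.0217
```

Request:
arm_command:
  motion:
    - [[0, 0.002, 0], 0, 0]
    - [[0, 0.004, 0], 0, 0]
    - [[0, 0.006, 0], 0, 0]
    - [[0, 0.008, 0], 0, 0]
    - [[0, 0.008, 0], 0, 0]
    - [[0, 0.008, 0], 0, 0]
    - [[0, 0.008, 0], 0, 0]
    - [[0, 0.008, 0], 0, 0]

```text
time_s: 23.1
tcp_pos: [0.4626, 0.2144, 0.0785]
tcp_rot: [[-0.008, 0.913, 0.407], [-0.003, 0.407, -0.913], [-1.0, -0.009, -0.001]]
ft_force: [-12.5, -6.2, 1.7]
finger_gap: 0.0221
```

Force is rising to 14 N with no advance. I check whether this is home or a jam before pressing further.

Run:
```python
from fit import *
s=env.observe();print(s['tcp_pos'],s['ft_force'],s['torque'],np.round(s['tau'],1))
a=cap('scene','s9');st=np.load('poses.npz')['st']
for f in ('s0','s8','s9'):
    c=load(f);g=cv2.cvtColor(c['frame'],cv2.COLOR_RGB2GRAY)
    print(f,'y +34..-34 step 2')
    for x in range(30,-52,-2) if f!='s0' else range(20,-20,-2):
        q=w2px(c,T(st,[[x/1e3,y/1e3,.052] for y in range(34,-35,-2)])).astype(np.float32)
        v=cv2.remap(g,q[:,0].copy(),q[:,1].copy(),cv2.INTER_CUBIC).ravel()
        print(f'{x:4d}',''.join('#' if k<90 else '+' if k<140 else '-' if k<200 else '.' for k in v))
```

```text
[0.46256719 0.21439392 0.07849504] [-12.45025101  -6.22843183   1.65161491] [-1.03805316  2.06413218  0.02514336] [  0.  -43.1 -35.5   0.9  -4.2   0. ]
s0 y +34..-34 step 2
  20 ..................................-
  18 ..................................-
  16 ...................................
  14 ...................................
  12 ...................................
  10 .................--................
   8 ..............------...............
   6 ...........--+------...............
   4 ..........-++++------..............
   2 ..........-+##+------..............
   0 ..........-+#++-----------.........
  -2 ..........-+#+-----------..........
  -4 ..........-+++----------...........
  -6 ..........-++----------............
  -8 ..........-+----------.............
 -10 ..........-----------..............
 -12 ..........----------...............
 -14 ..........-----+++-................
 -16 ..........--++++++-................
 -18 ..........--++++++-................
s8 y +34..-34 step 2
  30 ------+++++++++++++++++++++++++++++
  28 ...------++++++-++++++++++------+--
  26
[... 2596 characters left out ...]
-##
 -18 ........---..-----------.......-+##
 -20 ........--...----+------......-+###
 -22 ........-.....---+-------.....+####
 -24 ........-......-++-------...-+#####
 -26 ...............-+++---------+######
 -28 ..............--+++--+----++######+
 -30 ..............---------+++#######++
 -32 ...............---------+#######+++
 -34 .......................-+######++++
 -36 .......................-+#####+++++
 -38 .......................-#####++++++
 -40 .......................+####+++++++
 -42 ......................-+###++++++++
 -44 ......................-###+++++++++
 -46 ......................-+#++++++++++
 -48 ......................-++++++++++++
 -50 ......................-+++++++++++#
```

The evidence is ambiguous. By the top view the clip should be home, but no 4–9 N spreading phase was seen. I back the fork off along its line and measure the clip unobstructed against the axle.

Request:
arm_command:
  motion:
    - [[0, -0.02, 0], 0, 0]
    - [[0, -0.05, 0], 0, 0]
    - [[0, -0.1, 0], 0, 0]
    - [[0, -0.15, 0], 0, 0]
    - [[0, -0.2, 0], 0, 0]
    - [[0, -0.25, 0], 0, 0]
    - [[0, -0.28, 0], 0, 0]
    - [[0, -0.28, 0], 0, 0]

```text
time_s: 23.95
tcp_pos: [0.4272, 0.1983, 0.0799]
tcp_rot: [[-0.0, 0.914, 0.407], [-0.0, 0.407, -0.914], [-1.0, -0.0, -0.0]]
ft_force: [-0.1, -0.3, -2.0]
finger_gap: 0.0221
```

```bash
cat > m.py <<'E'
from fit import *
def fmap(f,xs,ys,z=.052,Z=(80,125,175)):
    st=np.load('poses.npz')['st'];c=load(f);g=cv2.cvtColor(c['frame'],cv2.COLOR_RGB2GRAY)
    for x in xs:
        q=w2px(c,T(st,[[x/1e3,y/1e3,z] for y in ys])).astype(np.float32)
        v=cv2.remap(g,q[:,0].copy(),q[:,1].copy(),cv2.INTER_CUBIC).ravel()
        print(f'{x:4d}',''.join('#' if k<Z[0] else '+' if k<Z[1] else '-' if k<Z[2] else '.' for k in v))
E
python3 - <<'E'
from m import *
import go; go.plan(.4626,.2144,.0795,24)
cap('scene','s10');cap('top','t10')
Y=range(34,-35,-2)
print('s0');fmap('s0',range(14,-100,-2),Y)
print('s10');fmap('s10',range(14,-60,-2),Y)
E
```

```text
t 23.95 pos [0.4272 0.1983 0.0799] jaw 23.99 gap 0.0221 F [-0.1 -0.3 -2. ] q [ 0.18  0.18  1.99  0.    0.97 -0.24] | shift [ 0.0026  0.2594 -0.0021] turn -0.0001
s0
  14 ...................................
  12 ...................................
  10 ...................................
   8 .................-.................
   6 ...........-------.................
   4 ..........-++++---.................
   2 ..........-+#++----................
   0 ..........-+#+-----................
  -2 ..........-+++----------...........
  -4 ..........-++----------............
  -6 ..........-+----------.............
  -8 ..........-----------..............
 -10 ...........---------...............
 -12 ...........--------................
 -14 ...........--------................
 -16 ..........-----++--................
 -18 ...........----++-.................
 -20 ...........-------.................
 -22 ...................................
 -24 ...................................
 -26 ...................................
 -28 ...................................
 -30 ............................
[... 2222 characters left out ...]
...
 -26 .........--++++++-------...........
 -28 ..........--+++++--------..........
 -30 ...........-+++++--------..........
 -32 ...........++##++++++++-...........
 -34 ...........+###++++++++-...........
 -36 ..........-+#########+-............
 -38 ..........-+#########-.............
 -40 ..........-++######+-..............
 -42 ...........-+++++++-...............
 -44 ............------.................
 -46 ...................................
 -48 ...................................
 -50 ...................................
 -52 ..................................-
 -54 .................................-+
 -56 ................................-+#
 -58 ...............................-+##
```

Registered against the start picture, the clip's bore is now at stand x about -3 to -5 mm, and the axle is at about -3 mm in the top view. With the steep force rise, this says the clip is home, and the spreading phase fell between my samples. I return with the blade 1.5 mm higher and build up the firm push in steps.

Request:
arm_command:
  motion:
    - [[-0.01, 0.05, 0], 0, 0]
    - [[-0.01, 0.11, 0], 0, 0]
    - [[-0.01, 0.17, 0], 0, 0]
    - [[-0.01, 0.21, 0], 0, 0]
    - [[-0.01, 0.23, 0], 0, 0]
    - [[-0.01, 0.24, 0], 0, 0]
    - [[-0.01, 0.25, 0], 0, 0]
    - [[-0.01, 0.25, 0], 0, 0]

```text
time_s: 24.85
tcp_pos: [0.462, 0.2137, 0.0813]
tcp_rot: [[-0.0, 0.914, 0.407], [-0.0, 0.407, -0.914], [-1.0, -0.0, -0.0]]
ft_force: [-0.9, -0.0, -2.2]
finger_gap: 0.0219
```

Request:
arm_command:
  motion:
    - [[0, 0.003, 0], 0, 0]
    - [[0, 0.006, 0], 0, 0]
    - [[0, 0.009, 0], 0, 0]
    - [[0, 0.012, 0], 0, 0]
    - [[0, 0.015, 0], 0, 0]
    - [[0, 0.018, 0], 0, 0]
    - [[0, 0.02, 0], 0, 0]
    - [[0, 0.02, 0], 0, 0]

```text
time_s: 25.65
tcp_pos: [0.4624, 0.2142, 0.0805]
tcp_rot: [[-0.005, 0.913, 0.407], [-0.002, 0.407, -0.913], [-1.0, -0.006, -0.001]]
ft_force: [-8.1, -3.9, 0.6]
finger_gap: 0.022
```

Request:
arm_command:
  motion:
    - [[0, 0.003, 0], 0, 0]
    - [[0, 0.006, 0], 0, 0]
    - [[0, 0.009, 0], 0, 0]
    - [[0, 0.012, 0], 0, 0]
    - [[0, 0.015, 0], 0, 0]
    - [[0, 0.016, 0], 0, 0]
    - [[0, 0.016, 0], 0, 0]
    - [[0, 0.016, 0], 0, 0]

```text
time_s: 26.45
tcp_pos: [0.4626, 0.2146, 0.0796]
tcp_rot: [[-0.01, 0.913, 0.407], [-0.003, 0.407, -0.913], [-1.0, -0.011, -0.001]]
ft_force: [-12.5, -6.7, 1.6]
finger_gap: 0.0218
```

```bash
python3 go.py .4626 .2144 .0795 24
```

```text
t 26.45 pos [0.4626 0.2146 0.0796] jaw 24.03 gap 0.0218 F [-12.5  -6.7   1.6] q [ 0.2   0.27  1.88 -0.    1.   -0.22] | shift [ 0.0009 -0.0002  0.0013] turn 0.0003
```

Request:
arm_command:
  motion:
    - [[0, 0.005, 0], 0, 0]
    - [[0, 0.01, 0], 0, 0]
    - [[0, 0.015, 0], 0, 0]
    - [[0, 0.018, 0], 0, 0]
    - [[0, 0.018, 0], 0, 0]
    - [[0, 0.018, 0], 0, 0]
    - [[0, 0.018, 0], 0, 0]
    - [[0, 0.018, 0], 0, 0]

```text
time_s: 27.25
tcp_pos: [0.4627, 0.2149, 0.0787]
tcp_rot: [[-0.015, 0.913, 0.407], [-0.005, 0.407, -0.913], [-1.0, -0.016, -0.002]]
ft_force: [-18.1, -9.8, 3.7]
finger_gap: 0.0213
```

20.6 N. I hold it.

Request:
arm_command:
  motion:
    - [[0, 0, 0], 0, 0]
    - [[0, 0, 0], 0, 0]
    - [[0, 0, 0], 0, 0]
    - [[0, 0, 0], 0, 0]
    - [[0, 0, 0], 0, 0]
    - [[0, 0, 0], 0, 0]
    - [[0, 0, 0], 0, 0]
    - [[0, 0, 0], 0, 0]

```text
time_s: 28.05
tcp_pos: [0.4627, 0.2149, 0.0787]
tcp_rot: [[-0.015, 0.913, 0.407], [-0.005, 0.407, -0.913], [-1.0, -0.016, -0.002]]
ft_force: [-18.3, -10.4, 3.2]
finger_gap: 0.0219
```

Request:
arm_command:
  motion:
    - [[0, -0.02, 0], 0, 0]
    - [[0, -0.05, 0], 0, 0]
    - [[0, -0.1, 0], 0, 0]
    - [[0, -0.17, 0], 0, 0]
    - [[0, -0.25, 0], 0, 0]
    - [[0, -0.33, 0], 0, 0]
    - [[0, -0.4, 0], 0, 0]
    - [[0, -0.42, 0], 0, 0]

```text
time_s: 28.85
tcp_pos: [0.4105, 0.1909, 0.0813]
tcp_rot: [[-0.001, 0.914, 0.407], [-0.0, 0.407, -0.914], [-1.0, -0.001, -0.0]]
ft_force: [0.8, 0.3, -3.0]
finger_gap: 0.0217
```

Run:
```python
from m import *
import go; go.plan(.38,.17,.25,24)
cap('scene','s11')
st=np.load('poses.npz')['st'];cp=np.load('poses.npz')['cp']
def rect(f,z):
    c=load(f); gx=np.arange(20,-100,-.5);gy=np.arange(40,-40,-.5)
    P=[[x/1e3,y/1e3,z] for x in gx for y in gy]
    q=w2px(c,T(st,P)).astype(np.float32).reshape(len(gx),len(gy),2)
    return cv2.remap(cv2.cvtColor(c['frame'],cv2.COLOR_RGB2GRAY),q[...,0].copy(),q[...,1].copy(),cv2.INTER_CUBIC)
# pixel (row,col): x=20-.5r, y=40-.5c
cs=(np.array([[np.cos(st[2]),np.sin(st[2])],[-np.sin(st[2]),np.cos(st[2])]])@(cp[:2]-st[:2]))*1e3; print('clip0 stand',cs)
for f in ('s10','s11'):
    A,B=rect('s0',.054),rect(f,.054)
    mask=np.zeros(B.shape,np.uint8); mask[int((20+16)*2):int((20+56)*2),20:140]=255   # tail half in new image
    best=None
    for th in (-8,-10,-12,-14):
        a=np.radians(th)
        # W maps new(col,row)->old ; init
        for dx in (46,49,52):
            # stand coords: old = R(-th)... build from lug end points
            R=np.array([[np.cos(a),-np.sin(a)],[np.sin(a),np.cos(a)]])
            new0=np.array([-5.+(dx-49),2.]);old0=cs
            def s2p(s): return np.array([(40-s[1])*2,(20-s[0])*2])
            # new = new0+R(old-old0); in pixel coords col=-y,row=-x => axes swap
            pts_old=[old0,old0+[10,0],old0+[0,10]];pn=[new0+R@(p-old0) for p in pts_old]
            W=cv2.getAffineTransform(np.float32([s2p(p) for p in pn]),np.float32([s2p(p) for p in pts_old])).astype(np.float32)
            try: cc,W2=cv2.findTransformECC(B,A,W.copy(),cv2.MOTION_EUCLIDEAN,(3,200,1e-6),mask,5)
            except cv2.error: continue
            if best is None or cc>best[0]: best=(cc,W2)
    cc,W2=best; inv=cv2.invertAffineTransform(W2)
    p2s=lambda p:np.array([20-p[1]/2,40-p[0]/2])
    f2=lambda s:p2s(inv@np.r_[s2p(s),1])
    o=f2(cs);t=f2(cs+[10,0])-o
    print(f,'cc',round(cc,4),'origin now (if clip0 right)',o.round(2),'rot',np.degrees(np.arctan2(t[1],t[0])).round(1),'disp',(o-cs).round(2))
fmap('s11',range(14,-46,-2),range(34,-35,-2))
```

```text
t 28.85 pos [0.4105 0.1909 0.0813] jaw 23.99 gap 0.0217 F [ 0.8  0.3 -3. ] q [ 0.17  0.14  2.03 -0.    0.97 -0.25] | shift [-1.1244 -0.2432  0.0448] turn -0.0002
clip0 stand [-52.31179428   5.04393313]
s10 cc 0.6254 origin now (if clip0 right) [-7.36 -0.95] rot -19.6 disp [44.95 -5.99]
s11 cc 0.6028 origin now (if clip0 right) [-7.26 -1.38] rot -20.0 disp [45.06 -6.42]
  14 ...................................
  12 ...................................
  10 .........--........................
   8 ........-+-........................
   6 ........-++--.---..................
   4 ........-++-------.................
   2 .........-++-----..................
   0 .........--+-----..................
  -2 .........--------..................
  -4 .........-++------------...........
  -6 .........-++------------...........
  -8 .........-++------------...........
 -10 .........+++------------...........
 -12 .........-+------------............
 -14 .........--------------............
 -16 .........--------------............
 -18 .........--------------............
 -20 ........--++------------...........
 -22 ........-++++-----------...........
 -24 ........--++++-++-------...........
 -26 .........--++++++-------...........
 -28 ..........--+++++--------..........
 -30 ...........-+++++--------..........
 -32 ...........-+##++++++++-...........
 -34 ...........-+###+++++++-...........
 -36 ...........-#########+-............
 -38 ...........+#########-.............
 -40 ...........++######+-..............
 -42 ...........-+++++++-...............
 -44 ............------.................
```

The 20 N push moved nothing further. The lug end lies about 37 mm behind the axle (36 mm when home) and the tips about 17 mm past it, so the clip is on. I carry the fork back, high and round the cabinet's front, to its original open spot.

Request:
arm_command:
  motion:
    - [[-0.1, -0.02, 0], 0, 0]
    - [[-0.25, -0.04, 0], 0, 0]
    - [[-0.4, -0.06, 0], 0, 0]
    - [[-0.55, -0.1, 0], 0, 0]
    - [[-0.7, -0.15, 0], 0, 0]
    - [[-0.85, -0.2, 0], 0, 0]
    - [[-1, -0.25, 0], 0, 0]
    - [[-1, -0.3, 0], 0, 0]

```text
time_s: 29.7
tcp_pos: [0.3727, 0.1734, 0.2345]
tcp_rot: [[0.007, 0.914, 0.407], [0.001, 0.407, -0.914], [-1.0, 0.007, 0.002]]
ft_force: [0.8, 0.1, -2.6]
finger_gap: 0.0217
```

Request:
arm_command:
  motion:
    - [[-0.15, -0.03, 0.05], 0.03, 0]
    - [[-0.3, -0.06, 0.12], 0.06, 0]
    - [[-0.42, -0.09, 0.22], 0.1, 0]
    - [[-0.5, -0.12, 0.34], 0.14, 0]
    - [[-0.53, -0.15, 0.48], 0.18, 0]
    - [[-0.53, -0.18, 0.62], 0.22, 0]
    - [[-0.53, -0.2, 0.74], 0.26, 0]
    - [[-0.53, -0.22, 0.82], 0.29, 0]

```text
time_s: 30.5
tcp_pos: [0.3906, 0.0462, 0.3096]
tcp_rot: [[-0.001, 0.999, -0.04], [0.0, -0.04, -0.999], [-1.0, -0.001, 0.0]]
ft_force: [0.7, 0.3, -2.7]
finger_gap: 0.0217
```

```bash
python3 go.py .36 -.09 .31 -20
```

```text
t 30.5 pos [0.3906 0.0462 0.3096] jaw -2.3 gap 0.0217 F [ 0.7  0.3 -2.7] q [-0.19 -0.31  1.94 -0.    1.51 -0.15] | shift [-0.0025 -0.1677  0.9155] turn 0.1966
```

Request:
arm_command:
  motion:
    - [[0, -0.03, 0.12], 0.03, 0]
    - [[0, -0.06, 0.26], 0.06, 0]
    - [[0, -0.1, 0.42], 0.1, 0]
    - [[0, -0.13, 0.58], 0.14, 0]
    - [[0, -0.15, 0.72], 0.18, 0]
    - [[0, -0.15, 0.84], 0.22, 0]
    - [[0, -0.15, 0.94], 0.25, 0]
    - [[0, -0.14, 1], 0.258, 0]

```text
time_s: 31.3
tcp_pos: [0.3638, -0.1027, 0.3097]
tcp_rot: [[-0.001, 0.903, -0.43], [0.001, -0.43, -0.903], [-1.0, -0.001, -0.0]]
ft_force: [0.5, -0.1, -2.5]
finger_gap: 0.0214
```

```bash
python3 go.py .4202 -.266 .18 -25.5
```

```text
t 31.3 pos [ 0.3638 -0.1027  0.3097] jaw -25.46 gap 0.0214 F [ 0.5 -0.1 -2.5] q [-0.59 -0.35  1.97 -0.    1.52 -0.15] | shift [0.8637 0.8087 0.8215] turn 0.0005
```

Request:
arm_command:
  motion:
    - [[0, 0.12, 0.12], 0, 0]
    - [[0, 0.27, 0.27], 0, 0]
    - [[0, 0.42, 0.43], 0, 0]
    - [[0, 0.57, 0.58], 0, 0]
    - [[0.1, 0.7, 0.71], 0, 0]
    - [[0.25, 0.78, 0.79], 0, 0]
    - [[0.4, 0.81, 0.82], 0, 0]
    - [[0.5, 0.81, 0.82], 0, 0]

```text
time_s: 32.1
tcp_pos: [0.421, -0.265, 0.2329]
tcp_rot: [[-0.002, 0.904, -0.428], [0.002, -0.428, -0.904], [-1.0, -0.003, -0.001]]
ft_force: [-0.1, 0.7, -2.5]
finger_gap: 0.0222
```

```bash
python3 go.py .4202 -.266 .029 -25.5
```

```text
t 32.1 pos [ 0.421  -0.265   0.2329] jaw -25.32 gap 0.0222 F [-0.1  0.7 -2.5] q [-0.8   0.02  1.81  0.    1.31 -0.36] | shift [1.3596 0.0019 0.0096] turn 0.002
```

Request:
arm_command:
  motion:
    - [[0.15, 0, 0], 0, 0]
    - [[0.35, 0, 0], 0, 0]
    - [[0.55, 0, 0], 0, 0]
    - [[0.75, 0, 0], 0, 0]
    - [[0.9, 0, 0], 0, 0]
    - [[1, 0, 0], 0, 0]
    - [[1, 0, 0], 0, 0]
    - [[1, 0, 0], 0, 0]

```text
time_s: 32.9
tcp_pos: [0.4214, -0.2646, 0.0856]
tcp_rot: [[-0.001, 0.904, -0.427], [0.001, -0.427, -0.904], [-1.0, -0.001, -0.0]]
ft_force: [0.7, -0.2, -1.7]
finger_gap: 0.0215
```

Request:
arm_command:
  motion:
    - [[0.06, 0, 0], 0, 0]
    - [[0.12, 0, 0], 0, 0]
    - [[0.18, 0, 0], 0, 0]
    - [[0.23, 0, 0], 0, 0]
    - [[0.27, 0, 0], 0, 0]
    - [[0.3, 0, 0], 0, 0]
    - [[0.31, 0, 0], 0, 0]
    - [[0.31, 0, 0], 0, 0]

```text
time_s: 33.7
tcp_pos: [0.4214, -0.2649, 0.0392]
tcp_rot: [[-0.0, 0.904, -0.428], [0.0, -0.428, -0.904], [-1.0, -0.0, -0.0]]
ft_force: [0.1, 0.2, -2.4]
finger_gap: 0.0219
```

```bash
python3 go.py .4202 -.266 .029 -25.5
```

```text
t 33.7 pos [ 0.4214 -0.2649  0.0392] jaw -25.32 gap 0.0219 F [ 0.1  0.2 -2.4] q [-0.8   0.31  1.93  0.    0.9  -0.36] | shift [ 0.0683 -0.004   0.0099] turn 0.0019
```

Down the last 10 mm, watching for contact.

Request:
arm_command:
  motion:
    - [[0.01, 0, 0], 0, 0]
    - [[0.02, 0, 0], 0, 0]
    - [[0.03, 0, 0], 0, 0]
    - [[0.04, 0, 0], 0, 0]
    - [[0.05, 0, 0], 0, 0]
    - [[0.058, 0, 0], 0, 0]
    - [[0.058, 0, 0], 0, 0]
    - [[0.058, 0, 0], 0, 0]

```text
time_s: 34.5
tcp_pos: [0.4214, -0.2649, 0.0307]
tcp_rot: [[-0.0, 0.904, -0.428], [0.0, -0.428, -0.904], [-1.0, -0.0, -0.0]]
ft_force: [0.1, 0.6, -3.2]
finger_gap: 0.0213
```

Request:
arm_command:
  motion:
    - [[0.003, 0, 0], 0, 0]
    - [[0.006, 0, 0], 0, 0]
    - [[0.009, 0, 0], 0, 0]
    - [[0.01, 0, 0], 0, 0]
    - [[0.01, 0, 0], 0, 0]
    - [[0.01, 0, 0], 0, 0]
    - [[0.01, 0, 0], 0, 0]
    - [[0.01, 0, 0], 0, 0]

```text
time_s: 35.3
tcp_pos: [0.4214, -0.265, 0.0292]
tcp_rot: [[0.0, 0.904, -0.428], [-0.0, -0.428, -0.904], [-1.0, 0.0, 0.0]]
ft_force: [-0.2, -0.4, -3.8]
finger_gap: 0.0214
```

Request:
arm_command:
  motion:
    - [[0.003, 0, 0], 0, 0]
    - [[0.006, 0, 0], 0, 0]
    - [[0.008, 0, 0], 0, 0]
    - [[0.008, 0, 0], 0, 0]
    - [[0.008, 0, 0], 0, 0]
    - [[0.008, 0, 0], 0, 0]
    - [[0.008, 0, 0], 0, 0]
    - [[0.008, 0, 0], 0, 0]

```text
time_s: 36.1
tcp_pos: [0.4214, -0.265, 0.029]
tcp_rot: [[-0.0, 0.904, -0.428], [-0.0, -0.428, -0.904], [-1.0, -0.0, 0.0]]
ft_force: [-4.0, 3.4, 9.6]
finger_gap: 0.0214
```

It is standing on the bench. I release and rise.

Request:
arm_command:
  motion:
    - [[-0.003, 0, 0], 0, 0]
    - [[-0.004, 0, 0], 0, 0.3]
    - [[-0.004, 0, 0], 0, 0.4]
    - [[-0.004, 0, 0], 0, 0.5]
    - [[-0.004, 0, 0], 0, 0.55]
    - [[-0.004, 0, 0], 0, 0.55]
    - [[-0.004, 0, 0], 0, 0.55]
    - [[-0.004, 0, 0], 0, 0.55]

```text
time_s: 36.9
tcp_pos: [0.4214, -0.2649, 0.0286]
tcp_rot: [[-0.0, 0.904, -0.428], [0.0, -0.428, -0.904], [-1.0, -0.0, 0.0]]
ft_force: [-0.3, 0.2, -0.2]
finger_gap: 0.0485
```

```bash
python3 go.py .4202 -.266 .029 -25.5
```

```text
t 36.9 pos [ 0.4214 -0.2649  0.0286] jaw -25.32 gap 0.0485 F [-0.3  0.2 -0.2] q [-0.8   0.33  1.93 -0.    0.88 -0.36] | shift [-0.0028 -0.0042  0.0099] turn 0.002
```

Request:
arm_command:
  motion:
    - [[-0.1, 0, 0], 0, 0.55]
    - [[-0.25, 0, 0], 0, 0.55]
    - [[-0.4, 0, 0], 0, 0.55]
    - [[-0.55, 0, 0], 0, 0.55]
    - [[-0.7, 0, 0], 0, 0.55]
    - [[-0.85, 0, 0], 0, 0.55]
    - [[-1, 0, 0], 0, 0.55]
    - [[-1, 0, 0], 0, 0.55]

```text
time_s: 37.7
tcp_pos: [0.4229, -0.2664, 0.1818]
tcp_rot: [[0.004, 0.904, -0.428], [-0.004, -0.428, -0.904], [-1.0, 0.006, 0.002]]
ft_force: [-0.3, -0.5, 0.4]
finger_gap: 0.0489
```

Request:
arm_command:
  motion:
    - [[-0.2, 0, 0.1], 0, 0.55]
    - [[-0.4, -0.05, 0.3], 0, 0.55]
    - [[-0.5, -0.1, 0.5], 0, 0.55]
    - [[-0.5, -0.2, 0.7], 0, 0.55]
    - [[-0.5, -0.3, 0.85], 0, 0.55]
    - [[-0.5, -0.4, 1], 0, 0.55]
    - [[-0.5, -0.5, 1], 0, 0.55]
    - [[-0.5, -0.5, 1], 0, 0.55]

```text
time_s: 38.5
tcp_pos: [0.288, -0.368, 0.2522]
tcp_rot: [[-0.001, 0.903, -0.43], [0.002, -0.43, -0.903], [-1.0, -0.002, -0.001]]
ft_force: [0.5, 0.2, 0.3]
finger_gap: 0.0486
```

Run:
```python
from m import *
import go; go.plan(.4202,-.266,.2,-25)
b=cap('top','t12')['frame'].astype(int);cap('scene','s12');a=load('t0')['frame'].astype(int)
# fork wood pixels & steel in top before/after
for n,f in(('t0',a),('t12',b)):
    r=f[185:235,355:400];w=(r[...,0]-r[...,2]>60)&(r[...,0]>120)
    ys,xs=np.nonzero(w);print(n,'wood',len(xs),xs.mean()+355 if len(xs) else None,ys.mean()+185 if len(xs) else None)
d=np.abs(a-b).sum(2)
print('diff fork region',(d[185:235,355:400]>90).sum(),'arm over?',b[190:230:10,355:400:9].sum(2))
t=load('t12');g=cv2.cvtColor(t['frame'],cv2.COLOR_RGB2GRAY)
st=np.load('poses.npz')['st']
print('top view stand, z=.052, y+34..-34 step2')
fmap('t12',range(30,-64,-2),range(34,-35,-2),.052,(50,75,95))
```

```text
t 38.5 pos [ 0.288  -0.368   0.2522] jaw -25.45 gap 0.0486 F [0.5 0.2 0.3] q [-1.16 -0.07  1.86 -0.    1.35 -0.72] | shift [ 0.3484  0.5041 -0.9921] turn -0.005
t0 wood 18 376.44444444444446 208.88888888888889
t12 wood 17 374.7647058823529 208.76470588235293
diff fork region 47 arm over? [[288 278 275 279 251]
 [311 271 404 400 269]
 [288 390 267 278 271]
 [270 320 411 301 299]]
top view stand, z=.052, y+34..-34 step2
  30 ...................................
  28 ...................................
  26 ..................................-
  24 -................................-#
  22 +................................+#
  20 +................................-+
  18 ..................................-
  16 .........--........................
  14 ........-++--+#++#++#-...--........
  12 .........++++#++-+###+..-++-.......
  10 .........-+++-....-+#+..-##-.......
   8 ..........--........++--+#+........
   6 .....................+++##-........
   4 ...............--....-++++.........
   2 ...............++....-+++-.........
   0 ..........-....--....-++-..........
  -2 ..........-......
[... 548 characters left out ...]
...
 -30 ............-+++++++#+.............
 -32 ...........-++++++++#+.............
 -34 ...........-++++++++++.............
 -36 ...........-+#+++++##+.............
 -38 ............+++######+.............
 -40 .............--++++++..............
 -42 ...................................
 -44 ...................................
 -46 ...................................
 -48 ...................................
 -50 ...................................
 -52 ...................................
 -54 ...................................
 -56 ...................................
 -58 ...................................
 -60 ...................................
 -62 ...................................
```

From above, the clip now encircles the axle: tips at x≈+14, lug end at -40, bore centre at about -4, and axle at about -3. I check the fork's standing pose.

Run:
```python
from h import *
def show(f,y0,y1,x0,x1):
    r=load(f)['frame'][y0:y1,x0:x1].astype(int);o=[]
    for row in r: o.append(''.join('W' if p[0]-p[2]>55 and p[0]>110 else 'd' if p.sum()<150 else 'S' if p[0]-p[2]<12 and p.sum()>300 else '.' for p in row))
    return o
for a,b in zip(show('t0',188,228,358,394),show('t12',188,228,358,394)): print(a,' ',b)
```

```text
....................................   ....................................
....................................   ....................................
...............S....................   ..............S.....................
...............S....................   ..............S.....................
..............SSS...................   .............SSS....................
..............SSS...................   .............SSS....................
.............SSS....................   ............SSSS....................
.............SSS....................   ............SSS...........S.........
............SSSSS..........S........   ...........SSSSS........SSSS........
............SSSSSSSS.....SSS........   ...........SSSSSSSS.....SSS.........
...........SSSSSSSSSS...SSS.........   ...........SSSSSSSSS...SSS..........
...........SSSSSSSSSSSS.SSS.........   ..........SSSSSSSSSSSSSSSS..........
..........SSSSSSSSSSSSSSSSS.........   ..........SSSSSSSSSSSSSSSS..........
..........SSSSSSSSSSSSSSSS..........   .........SSSSSSSSSSSSSSSS...........
.........SSSSSSSSSSSSSSSSS..........
[... 1239 characters left out ...]
................
............SSSSSS..................   ...........SSSSSS...................
..............SSS...................   .............SSSS...................
................S...................   ...............S....................
....................................   ....................................
....................................   ....................................
....................................   ....................................
....................................   ....................................
....................................   ....................................
....................................   ....................................
```

The fork stands upright with the same outline as at the start, shifted by about 1 pixel (2–3 mm). The robot touches nothing, so I hand in.

```bash
python3 -c "
from plant import env
print(env.finish_job()); print(env.observe()['time_s'])"
```

```text
the job is handed in; nothing more can be done
None
the job is handed in; nothing more can be done
```

The clip is on the axle, as far as my checks can tell, and the fork is standing upright on the open bench where it started. I handed the job in at about 38.5 s, with the gripper open and clear of everything.

**What I did:** I took the wooden-handled fork, carried it high round the cabinet's front and straddled the clip's lug with the prongs. I pushed the clip on until the force rose steeply. I then backed off 42 mm to check, went back, pressed at about 21 N and held that for over half a second. The highest reading was 21.1 N, but I only saw forces at the end of each 0.8 s call.

**Last checks:**
- **Clip:** In the last top view its jaws surround the axle, with its centre about 1 mm from the axle's centre. That measurement is only good to 1–2 mm, so it can't confirm the 1 mm limit by itself. The clip met the same hard stop on both pushes and did not move under 21 N.
- **Fork:** Its outline matches the one at the start, shifted about 1 pixel (2–3 mm).

**What failed or disagreed:**
- **Snap not seen:** I never recorded the 4–9 N jaw-spreading force. It may have fallen between samples, so I judged the snap from the stop position, the force rise and the pictures.
- **Scene camera:** It read positions about 4 mm off the top camera, so I relied on the top view. An automatic image match of the clip fitted too poorly to use.

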